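Shim the gel-casting chamber tight and hold the wedge

ROBOT

A 7-joint arm with a two-finger parallel gripper is mounted at the origin on the work surface. World frame = base frame: x ahead of the robot, y to its left, z up, the work surface at z = 0. Lengths are in mm, angles in rad, forces in N, time in s.
With the tool pointing down it reaches from about 425 to 950 mm from the base axis. Payload 16.7 kg.
Tool frame: the origin (TCP) lies midway between the tips of the shut fingers; the grasp point (between the pads) lies 19 mm behind it (robot.tcp_to_grasp is the distance from the TCP to the grasp point, in mm); z points along the fingers, y is the direction in which the jaws open and shut (so a half turn about z gives the same grasp; the last joint's range is limited). The gripper opens to 94 mm and grips with 3 to 60 N. Pads are 16 mm wide; open, the fingers measure 119 mm over their backs; the gripper's body (75 mm by 177 mm) begins 78 mm behind the grasp point.
Start: joints at [-1.486, 0.426, 0.074, 1.606, -0.034, 1.111, -0.067], TCP at [156.388, 656.595, 205.467] pointing down, gripper open.
Joint ranges: [-2.85, 2.85], [-0.5, 2.14], [-1.23, 1.37], [0.21, 2.46], [-1.02, 4.16], [0.16, 2.05], [-2.73, 2.73]. Speed limits (rad/s): [1.89, 1.89, 2.39, 2.39, 3.01, 3.01, 3.01].

INTERFACE

Orientations are given as a unit quaternion [x, y, z, w].
In Python, from station import robot, sensors, capture, camera_params, ticket gives the robot as it stands. Calls block until the motion is done:
- robot.move_ptp(position, orientation): joint-space move of the TCP to a pose.
- robot.servo_line(position, frame=None, vel=150, force_limit=None): straight line of the TCP; frame=None keeps the orientation; vel is the mean speed in mm/s. With force_limit (N) it stops when the force on the tool has changed by that much, and returns True; else False.
- robot.goto_joints(angles): joint-space move.
- robot.open_jaws() and robot.grasp(squeeze=None): open the fingers fully, or close them until they stop; squeeze is the grip in N (None keeps the last).
- robot.pause(seconds).
- robot.inverse_kinematics(position, orientation): joint angles nearest the present ones, or None.
- sensors.read_state(): the state.
- capture(name): name is "side" or "top"; returns (picture, depth): 480x640x3 uint8, red, green, blue; 480x640 float32, mm along the optical axis (not along the pixel's ray), 0 where there is no reading.
- camera_params(name): a dict with "fx", "fy", "cx", "cy" (pixels), "extrinsics" (4x4, takes a point from camera to world coordinates). Camera axes: x right, y down, z forward; pixel columns grow to the right and rows downward; lengths in mm; the calibration is good to about 2 mm. A picture is of the moment at which its call begins. camera_params takes no time and is no camera call.
A pose or a line that the arm cannot do raises robot.MotionError and nothing moves.
- ticket.finish_job(): hands the job in, once; it reports no verdict.
The state is a dict: "time": time; "joint_positions": joint angles; "qd": joint speeds; "effort": joint torques, N m; "eef_pos": TCP position; "eef_rot": TCP orientation; "contact_force": force on the tool from outside, world axes, zero at the start; "moment": the same for the moment, N m; "width": finger opening in mm.
Only numpy, scipy, OpenCV 4.12 (cv2) and the standard library are available. Lean on these libraries where they do the work, as an engineer would, in place of code of your own. Each camera call takes 0.05 s, during which the arm holds its last target.

TASK

The glass pack in the gel-casting chamber is loose: take blue filler blocks from the rack one at a time, stand each upright on the chamber floor in front of the pack (the side nearest the robot) and push it back until pack and blocks are hard against the back stop, until the gap left at the front wall is narrow enough for the orange wedge to jam. Then push the wedge down in that gap, thin end first and sloping side to the front wall, until you feel it bite before it reaches the floor, firmly but without forcing the glass, and finish while still gripping its handle and pressing it down to hold the stack tight. Leave blocks you do not need in the rack, and do not disturb the other things on the bench.

Things in the scene. Friction and masses are not known exactly. Their poses are not given: they have to be found in the camera images.
- chamber: Clear open-topped casting chamber, fixed. Origin: underside, mid-width, on the plane of the INNER face of its front wall (robot side). x from front wall into the chamber, y across, z up. Inside 136 mm wide, floor at z = 12 mm. Front wall x -8 to 0 mm with a round grey rim (radius 4 mm, top at z = 94 mm); side walls 8 mm thick, top z = 94 mm. Outside: x -14 to 130, y -82 to 82 mm.
- chamber_mouth (a point): Point on the chamber, 94 mm above its origin. Behind the front wall come 26 to 28 mm of empty space, the glass pack, a gap, then the white back stop across the chamber, locked by thumb nuts, its face anywhere from x = 70 to 102 mm of the chamber's origin. Where the stop is set is not reported: feel for it by pushing the pack back.
- pack_mid (a point): Centre of the pack of six glass cassettes standing in the chamber: a block 42 mm thick (x), 130 mm wide (y), 82 mm tall, 0.6 kg. It is loose and slippery and slides back along the chamber's x when a held block is pushed against it (up to 5 N felt, with the block's own rubbing), until the back stop holds it firmly (force climbs past 8 N). Axes as the chamber's.
- rack: White rack, fixed, 150 mm (x) by 146 mm (y), floor at z = 12 mm; origin: centre of its underside. The filler blocks stand upright in slots at x = -20, 12 and 44 mm (slot guides up to z = 52 mm); the wedge stands thin end down in the front slot, its flat face at x = -50 mm.
- block_a_mid (a point): Centre (half of overall height) of a blue filler block: 18 mm thick (x), 126 mm wide (y), body 82 mm tall, underside 61 mm below this point, 0.2 kg. On the middle of its top edge an upright tab to grip across its width: 30 mm wide (y), 8 mm thick (x), from 21 to 61 mm above this point. All three blocks are alike. z up.
- block_b_mid (a point): Centre (half of overall height) of a blue filler block: 18 mm thick (x), 126 mm wide (y), body 82 mm tall, underside 61 mm below this point, 0.2 kg. On the middle of its top edge an upright tab to grip across its width: 30 mm wide (y), 8 mm thick (x), from 21 to 61 mm above this point. All three blocks are alike. z up.
- block_c_mid (a point): Centre (half of overall height) of a blue filler block: 18 mm thick (x), 126 mm wide (y), body 82 mm tall, underside 61 mm below this point, 0.2 kg. On the middle of its top edge an upright tab to grip across its width: 30 mm wide (y), 8 mm thick (x), from 21 to 61 mm above this point. All three blocks are alike. z up.
- wedge_mid (a point): Middle of the wedge's handle, an upright block 30 mm wide (y, grip across it), 12 mm thick (x), 40 mm tall. Below it the wedge, 60 mm wide, 90 mm tall, foot 111 mm below this point. Its back (+x) face is flat and upright, 15 mm to +x of this point; its front (-x) face slopes. 0.09 kg. It stands in the rack turned as it must go in. z up.
- wedge_tip (a point): Point on the wedge: its foot, mid-width, at the bottom of the flat back face; same axes. The wedge is 3 mm thick at the foot and grows evenly to 33 mm, 90 mm higher; it jams against the front wall's rim where its thickness equals the gap left, so a gap over about 27 mm lets it drop to the floor without biting, and one under 6 mm is too narrow. A push of 10 to 20 N sets it.
- wedge: The same wedge; origin as wedge_tip.
- block_a: The same block as block_a_mid; origin at the centre of its underside.
- block_b: The same block as block_b_mid; origin at the centre of its underside.
- block_c: The same block as block_c_mid; origin at the centre of its underside.
- pack: The same pack as pack_mid; origin at the centre of its underside.
- wash_bottle: Bystander: white squeeze wash bottle with a bent spout, 74 mm across, 195 mm tall; origin at the centre of its underside. Leave it alone.
- beaker_large: Bystander: glass beaker 70 mm across, 95 mm tall; origin at the centre of its underside. Leave it alone.
- beaker_small: Bystander: glass beaker 52 mm across, 68 mm tall; origin at the centre of its underside. Leave it alone.
- cylinder_glass: Bystander: glass measuring cylinder, foot 68 mm across, 214 mm tall; origin at the centre of its underside. Leave it alone.
- reagent_amber: Bystander: amber reagent bottle with black cap, 68 mm across, 145 mm tall; origin at the centre of its underside. Leave it alone.
- comb: Bystander: green plastic gel comb lying flat, 112 mm long (along its y), 4 mm thick; origin at the centre of its underside. Leave it alone.
Mind the look-alikes: they are no part of the job. Leave any green or grey look-alike of the block_c alone.

How it is judged (in metres and radians):
On the way, in this order (a step that is already met when the one before it is completed fails the run):
1. a filler block stands upright on the chamber floor between the front wall and the pack (((x of block_a_mid in the frame of chamber between 0.01 and 0.075 m and y of block_a_mid in the frame of chamber between -0.008 and 0.008 m and z of block_a_mid in the frame of chamber between 0.068 and 0.078 m and angle between the z axis of block_a_mid and the z axis of chamber, either way round below 0.1 rad and angle between the x axis of block_a_mid and the x axis of chamber, either way round below 0.12 rad) or (x of block_b_mid in the frame of chamber between 0.01 and 0.075 m and y of block_b_mid in the frame of chamber between -0.008 and 0.008 m and z of block_b_mid in the frame of chamber between 0.068 and 0.078 m and angle between the z axis of block_b_mid and the z axis of chamber, either way round below 0.1 rad and angle between the x axis of block_b_mid and the x axis of chamber, either way round below 0.12 rad) or (x of block_c_mid in the frame of chamber between 0.01 and 0.075 m and y of block_c_mid in the frame of chamber between -0.008 and 0.008 m and z of block_c_mid in the frame of chamber between 0.068 and 0.078 m and angle between the z axis of block_c_mid and the z axis of chamber, either way round below 0.1 rad and angle between the x axis of block_c_mid and the x axis of chamber, either way round below 0.12 rad))), for 0.2 s.
2. the wedge's thin end is in the gap, below the rim of the front wall (x of wedge_tip in the frame of chamber between 0.004 and 0.031 m and y of wedge_tip in the frame of chamber between -0.035 and 0.035 m and z of wedge_tip in the frame of chamber below 0.088 m), for 0.1 s.
At the end, for the whole second after the job is handed in: Blocks used stand upright on the chamber floor, the rest in the rack (within 15 mm); the pack is upright; the gripped wedge (over 3 N) stands upright between front wall and front block, foot 2 mm or more above the floor and below the rim, pressing chamber and block with over 5 N each; nothing moves (((x of block_a_mid in the frame of chamber between 0.01 and 0.075 m and y of block_a_mid in the frame of chamber between -0.008 and 0.008 m and z of block_a_mid in the frame of chamber between 0.068 and 0.078 m and angle between the z axis of block_a_mid and the z axis of chamber, either way round below 0.1 rad and angle between the x axis of block_a_mid and the x axis of chamber, either way round below 0.12 rad) or (x of block_b_mid in the frame of chamber between 0.01 and 0.075 m and y of block_b_mid in the frame of chamber between -0.008 and 0.008 m and z of block_b_mid in the frame of chamber between 0.068 and 0.078 m and angle between the z axis of block_b_mid and the z axis of chamber, either way round below 0.1 rad and angle between the x axis of block_b_mid and the x axis of chamber, either way round below 0.12 rad) or (x of block_c_mid in the frame of chamber between 0.01 and 0.075 m and y of block_c_mid in the frame of chamber between -0.008 and 0.008 m and z of block_c_mid in the frame of chamber between 0.068 and 0.078 m and angle between the z axis of block_c_mid and the z axis of chamber, either way round below 0.1 rad and angle between the x axis of block_c_mid and the x axis of chamber, either way round below 0.12 rad)) and ((x of block_a_mid in the frame of chamber between 0.01 and 0.075 m and y of block_a_mid in the frame of chamber between -0.008 and 0.008 m and z of block_a_mid in the frame of chamber between 0.068 and 0.078 m and angle between the z axis of block_a_mid and the z axis of chamber, either way round below 0.1 rad and angle between the x axis of block_a_mid and the x axis of chamber, either way round below 0.12 rad) or distance of block_a_mid from where it was at the start of the episode below 0.015 m) and ((x of block_b_mid in the frame of chamber between 0.01 and 0.075 m and y of block_b_mid in the frame of chamber between -0.008 and 0.008 m and z of block_b_mid in the frame of chamber between 0.068 and 0.078 m and angle between the z axis of block_b_mid and the z axis of chamber, either way round below 0.1 rad and angle between the x axis of block_b_mid and the x axis of chamber, either way round below 0.12 rad) or distance of block_b_mid from where it was at the start of the episode below 0.015 m) and ((x of block_c_mid in the frame of chamber between 0.01 and 0.075 m and y of block_c_mid in the frame of chamber between -0.008 and 0.008 m and z of block_c_mid in the frame of chamber between 0.068 and 0.078 m and angle between the z axis of block_c_mid and the z axis of chamber, either way round below 0.1 rad and angle between the x axis of block_c_mid and the x axis of chamber, either way round below 0.12 rad) or distance of block_c_mid from where it was at the start of the episode below 0.015 m) and x of wedge_tip in the frame of chamber between 0.004 and 0.031 m and y of wedge_tip in the frame of chamber between -0.035 and 0.035 m and z of wedge_tip in the frame of chamber between 0.014 and 0.082 m and angle between wedge_tip's own z axis and vertical below 0.12 rad and angle between the x axis of wedge_tip and the x axis of chamber, either way round below 0.15 rad and contact force between wedge and chamber above 5 N and (contact force between wedge and block_a above 5 N or contact force between wedge and block_b above 5 N or contact force between wedge and block_c above 5 N) and contact force between the fingers and wedge above 3 N and angle between pack_mid's own z axis and vertical below 0.08 rad and z of pack_mid in the frame of chamber between 0.049 and 0.057 m and linear speed of each of wedge, pack below 0.01 m/s); the arm keeps its last pose, push and grip.
It fails at once if a bystander was pushed or knocked over (moved more than 30 mm) (distance of any of wash_bottle, beaker_large, beaker_small, cylinder_glass, reagent_amber, comb from where it was at the start of the episode above 0.03 m).
It fails at once if the glass was forced: more than 70 N on a block from the pack, or on a block from the wedge (contact force between any of pack, wedge and block_a above 70 N or contact force between any of pack, wedge and block_b above 70 N or contact force between any of pack, wedge and block_c above 70 N).
It also fails if it takes over 72 s, if anything falls off the work surface, if the arm or the gripper's body presses on something with over 40 N, if the wrist force passes 120 N, or if a joint passes its speed limit or range.

## Working session

There is one attempt and no reset: what is moved stays moved. The work goes in short steps, each a Python script; the robot and the scene stay as the last script left them, time stands still between calls to the robot, and variables do not carry over. Pictures are saved under pics/ and viewed, and the job is handed in when it is done.

```bash
ls; mkdir -p pics; python3 - <<'E'
from station import robot, sensors, capture, camera_params, ticket
import cv2, numpy as np
s=sensors.read_state(); print(s)
for n in("side","top"):
    p,d=capture(n); cv2.imwrite(f"pics/{n}0.png",p[:,:,::-1]); np.savez(f"{n}0.npz",p=p,d=d)
    c=camera_params(n); print(n,c)
E
```

```text
pics
{'time': 0.0, 'joint_positions': array([-1.48651075,  0.42674156,  0.07385764,  1.60657601, -0.03410449,
        1.11078514, -0.06707155]), 'qd': array([-0.0007453 , -0.00068639,  0.00071433,  0.00097231, -0.00140047,
        0.0006377 , -0.00019959]), 'effort': array([-1.20762802e-04, -9.35827804e+01,  3.66653278e+00, -4.54187465e+01,
       -4.88712313e-02,  2.05959810e-02,  1.52021489e-04]), 'eef_pos': array([156.30618064, 656.2232237 , 204.78311437]), 'eef_rot': array([ 1.16631910e-01,  9.93175013e-01, -6.24608470e-04, -2.71274572e-05]), 'contact_force': array([ 0.26629982, -0.82010195, -0.36437419]), 'moment': array([ 0.02370936,  0.0285532 , -0.00952525]), 'width': 93.7531485969506}
side {'fx': 519.4751314884339, 'fy': 519.4751314884339, 'cx': 329.4306198951805, 'cy': 234.12573573372237, 'extrinsics': array([[ 8.76844226e-01, -2.93285673e-01,  3.80956319e-01,
         6.55642117e+01],
       [-4.80773956e-01, -5.36180885e-01,  6.93805781e-01,
        -9.25857567e+02],
       [ 7.78200972e-04, -7.91513469e-01, -6.11151227e-01,
         9.17574952e+02],
       [ 0.00000000e+00,  0.00000000e+00,  0.00000000e+00,
         1.00000000e+00]])}
top {'fx': 453.1934668475357, 'fy': 453.1934668475357, 'cx': 320.8087124716074, 'cy': 247.65859562580175, 'extrinsics': array([[-2.27800934e-02, -9.87993309e-01,  1.52808012e-01,
         3.73280933e+02],
       [-9.99680168e-01,  2.41902442e-02,  7.37521425e-03,
        -1.23445102e+01],
       [-1.09831255e-02, -1.52591131e-01, -9.88228373e-01,
         1.28075418e+03],
       [ 0.00000000e+00,  0.00000000e+00,  0.00000000e+00,
         1.00000000e+00]])}
```

View pics/top0.png

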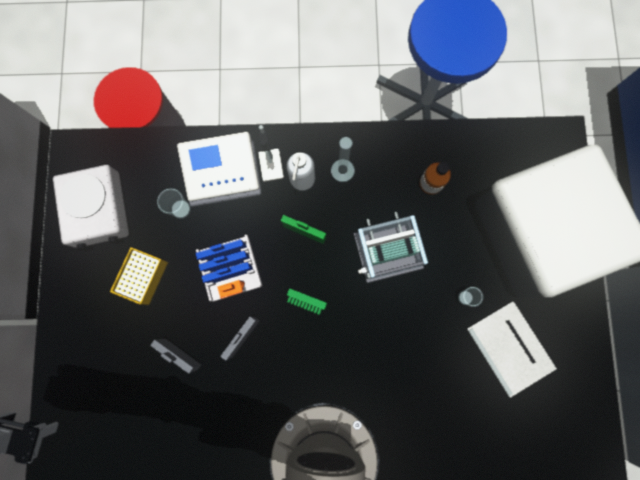

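View pics/side0.png

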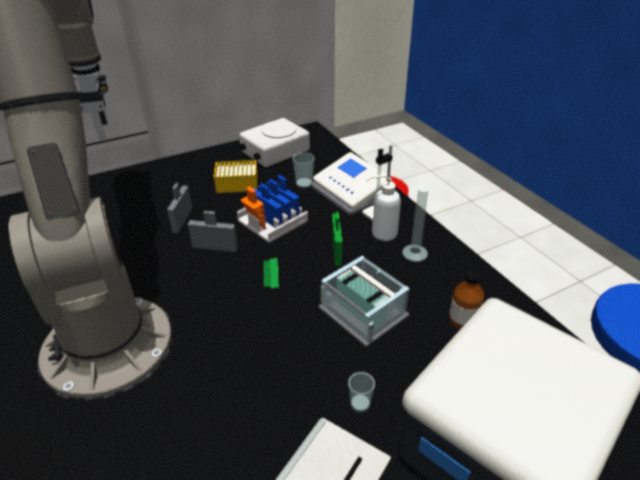

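The top view shows the rack at around (228,268) with three blue blocks and the orange wedge. The chamber is at (392,248), the green look-alike at (303,228) and the grey ones at (175,355) and (238,338). Next I'll enlarge these areas.

```bash
python3 - <<'E'
import cv2, numpy as np
p=np.load("top0.npz")["p"][:,:,::-1]
r=p[225:310,185:275]; c=p[200:290,345:440]
cv2.imwrite("pics/rack.png",cv2.resize(r,None,fx=7,fy=7,interpolation=cv2.INTER_CUBIC))
cv2.imwrite("pics/cham.png",cv2.resize(c,None,fx=6.5,fy=6.5,interpolation=cv2.INTER_CUBIC))
p=np.load("side0.npz")["p"][:,:,::-1]
a=np.hstack([cv2.resize(p[165:245,230:315],None,fx=4.5,fy=4.5,interpolation=cv2.INTER_CUBIC)[:360],cv2.resize(p[250:345,310:415],None,fx=3.79,fy=3.79,interpolation=cv2.INTER_CUBIC)[:360]])
cv2.imwrite("pics/sidecr.png",a)
E
```

```text
(no output)
```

View pics/rack.png

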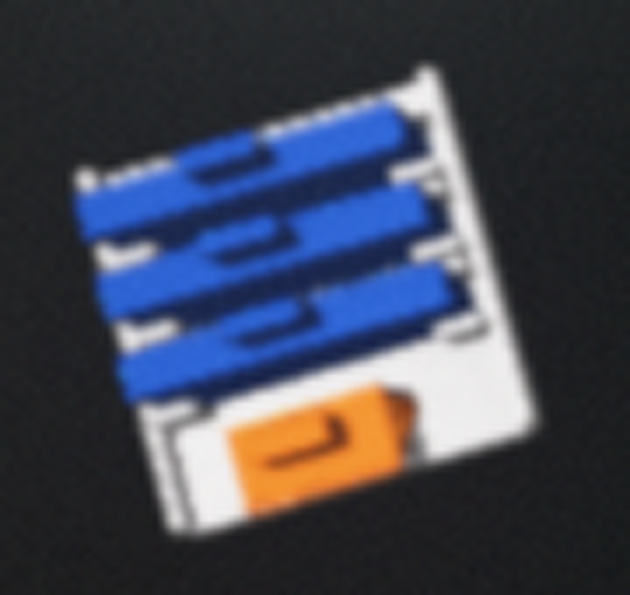

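View pics/cham.png

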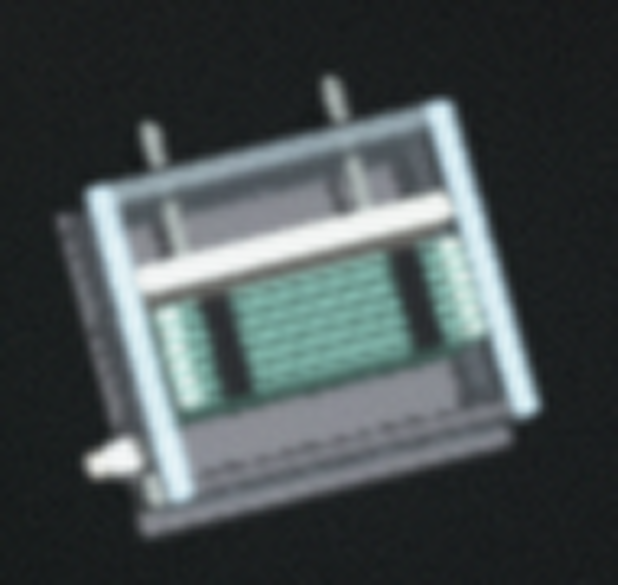

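View pics/sidecr.png

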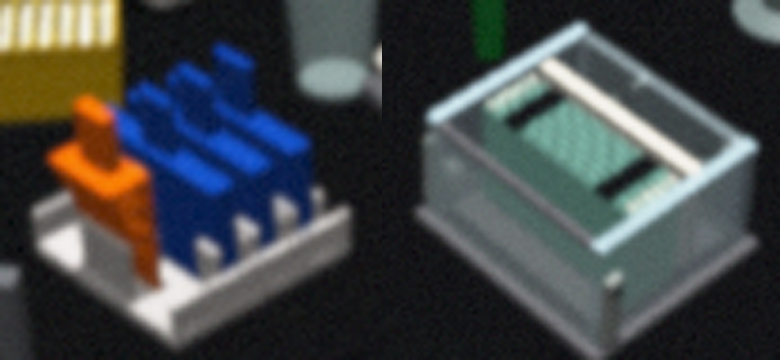

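```bash
cat > h.py <<'E'
import cv2, numpy as np
from station import robot, sensors, capture, camera_params, ticket
def cloud(n,d):
    c=camera_params(n); v,u=np.mgrid[0:480,0:640]
    P=np.stack([(u-c["cx"])/c["fx"]*d,(v-c["cy"])/c["fy"]*d,d,np.ones_like(d)],-1)
    return (P@c["extrinsics"].T)[...,:3]
def ray(n,u,v,z):
    c=camera_params(n);E=c["extrinsics"]
    r=E[:3,:3]@np.array([(u-c["cx"])/c["fx"],(v-c["cy"])/c["fy"],1]); o=E[:3,3]
    return o+r*(z-o[2])/r[2]
def proj(n,P):
    c=camera_params(n);E=np.linalg.inv(c["extrinsics"]); q=np.c_[np.atleast_2d(P),np.ones(len(np.atleast_2d(P)))]@E.T
    return np.c_[c["fx"]*q[:,0]/q[:,2]+c["cx"],c["fy"]*q[:,1]/q[:,2]+c["cy"]]
E
python3 - <<'E'
from h import *
for n in("top","side"):
    f=np.load(n+"0.npz");p=f["p"].astype(int);d=f["d"];W=cloud(n,d)
    R,G,B=p[...,0],p[...,1],p[...,2]
    v,u=np.mgrid[0:480,0:640]
    reg=(W[...,0]>300)&(W[...,0]<800)&(W[...,2]>5)&(W[...,2]<180)&(d>0)
    if n=="top": reg&=(u>185)&(u<275)&(v>225)&(v<310)
    else: reg&=(u>230)&(u<315)&(v>165)&(v<245)
    bl=reg&(B>R+60)&(B>G+40); og=reg&(R>B+80)&(R>150)
    for nm,m in(("blue",bl),("orange",og)):
        Q=W[m]; print(n,nm,len(Q)); h,e=np.histogram(Q[:,2],bins=np.arange(0,180,10)); print(h)
    for nm,m,z in(("blue tops",bl,94),("orange",og,102),("tabs",bl,134),("handle",og,142)):
        Q=W[m&(abs(W[...,2]-z)<5)]; print(nm,len(Q),Q.mean(0) if len(Q) else"", cv2.minAreaRect(Q[:,:2].astype(np.float32)) if len(Q) else "")
E
```

```text
top blue 1230
[  1  13  25  15   5   1   7  69 145 754  29  22  39 105   0   0   0]
top orange 299
[ 12   3   0   1   1   1   4   2   6  52 145   6   4  10  52   0   0]
blue tops 787 [529.11977339 258.4482383   93.35218418] ((530.3502197265625, 259.2132568359375), (81.90386962890625, 126.09819030761719), 15.725504875183105)
orange 184 [452.01445239 234.9016282  101.49876727] ((453.7923583984375, 237.4744110107422), (31.250823974609375, 58.87178039550781), 15.773967742919922)
tabs 111 [529.36497185 258.4802979  133.21265164] ((530.2987670898438, 258.9020690917969), (71.7344970703125, 29.700468063354492), 15.517242431640625)
handle 57 [455.28399329 237.66013914 142.50808262] ((455.5334777832031, 238.2115478515625), (11.819814682006836, 29.925697326660156), 15.760502815246582)
side blue 1067
[  2   0   8  14  20  30  74  96 180 366  69  69  70  69   0   0   0]
side orange 249
[  1  11   0   0   4  46  15   3  11  17 106   4   0   1  30   0   0]
blue tops 368 [530.53966874 231.35593674  93.87337249] ((530.7328491210938, 251.50390625), (87.70533752441406, 130.98057556152344), 14.675711631774902)
orange 119 [451.33853808 226.52738859 102.23655869] ((454.6718444824219, 232.47369384765625), (36.02696228027344, 61.72540283203125), 12.289649963378906)
tabs 77 [527.417836   251.38842027 133.07890953] ((528.403564453125, 253.97671508789062), (72.81777954101562, 33.233001708984375), 19.695730209350586)
handle 31 [453.67291003 231.78323681 143.8443516 ] ((453.4961242675781, 235.29400634765625), (12.456981658935547, 36.08034896850586), 18.638893127441406)
```

```bash
python3 - <<'E'
from h import *
for n,(u0,u1,v0,v1) in {"top":(345,440,200,290),"side":(310,415,250,345)}.items():
    f=np.load(n+"0.npz");p=f["p"].astype(int);d=f["d"];W=cloud(n,d)
    v,u=np.mgrid[0:480,0:640]
    reg=(u>u0)&(u<u1)&(v>v0)&(v<v1)&(d>0)
    Q=W[reg]; print(n,np.histogram(Q[:,2],bins=np.arange(-10,140,10))[0])
    img=np.clip(W[...,2],0,110)/110*255
    cv2.imwrite(f"pics/h_{n}.png",cv2.resize(cv2.applyColorMap(img[v0:v1,u0:u1].astype(np.uint8),2),None,fx=5,fy=5,interpolation=0))
    for z,t in((94,5),(4,4)):
        Q=W[reg&(abs(W[...,2]-z)<t)]; 
        if len(Q):print(z,len(Q),cv2.minAreaRect(Q[:,:2].astype(np.float32)))
    R,G,B=p[...,0],p[...,1],p[...,2]
    m=reg&(abs(W[...,2]-94)<6)&(B>150)&(B>R+15); print("walls",m.sum(),cv2.minAreaRect(W[m][:,:2].astype(np.float32)))
    k,l=cv2.connectedComponents(m.astype(np.uint8))
    for i in range(1,k):
        q=W[l==i]
        if len(q)>15: print(len(q),q.mean(0),cv2.minAreaRect(q[:,:2].astype(np.float32)))
    m=reg&(abs(W[...,2]-94)<6)&(G>R+15)&(B<180)&(G>B+5); print("pack",m.sum(),cv2.minAreaRect(W[m][:,:2].astype(np.float32)))
E
```

```text
top [3279 1926  591  114   97  118  174  206  197  456 1172    2    0    0]
94 1294 ((558.37255859375, -192.29408264160156), (132.62908935546875, 153.3899383544922), 12.810054779052734)
4 1738 ((575.48388671875, -209.4823455810547), (270.40045166015625, 255.42396545410156), 88.44091796875)
walls 743 ((557.7537231445312, -192.233642578125), (131.31150817871094, 153.3917999267578), 12.820249557495117)
515 [ 569.53998308 -196.03480643   93.45007192] ((557.7537231445312, -192.233642578125), (131.31150817871094, 153.3917999267578), 12.820249557495117)
100 [ 556.54932372 -193.54546913   91.343971  ] ((557.8558959960938, -195.70567321777344), (22.386579513549805, 58.29440689086914), 12.371706008911133)
64 [ 534.17567507 -140.02103392   91.91704915] ((535.6107177734375, -140.40048217773438), (40.131160736083984, 14.631608009338379), 13.206622123718262)
62 [ 537.7000038  -197.34296088   91.14519718] ((538.617919921875, -199.5521240234375), (10.959977149963379, 57.705780029296875), 13.00349235534668)
pack 266 ((548.1115112304688, -192.74685668945312), (41.62645721435547, 121.53804779052734), 1
[... 740 characters left out ...]
7.28467317 -146.71748575   92.38853736] ((537.8225708007812, -147.92974853515625), (36.70967483520508, 6.847071647644043), 14.97721004486084)
135 [ 549.88076621 -196.83649997   91.85305639] ((551.0921630859375, -199.75791931152344), (36.06065368652344, 55.209800720214844), 14.612015724182129)
230 [ 574.7491713  -265.47434521   94.96632522] ((574.8104858398438, -264.4867858886719), (136.57696533203125, 30.993656158447266), 21.76059341430664)
21 [ 563.0861021  -250.44924897   91.86686054] ((562.0219116210938, -250.62106323242188), (36.5682487487793, 4.735499858856201), 15.657552719116211)
pack 520 ((547.0272216796875, -206.0419921875), (131.8075714111328, 74.24531555175781), 85.45015716552734)
```

View pics/h_top.png

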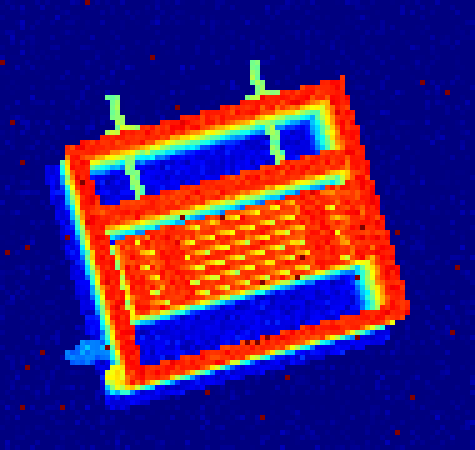

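```bash
cat >> h.py <<'E'
TR=np.deg2rad(15.7); TC=np.deg2rad(12.82)
def q(t): p=(np.pi+t)/2; return [np.cos(p),np.sin(p),0,0]
def ax(t): return np.array([np.cos(t),np.sin(t)]),np.array([-np.sin(t),np.cos(t)])
BC=np.array([530.4,257.0])   # middle block centre (rack x=12)
CO=np.array([501.5,-203.5])  # chamber origin (first estimate)
def rk(x,y=0): e,f=ax(TR); return BC+(x-12)*e+y*f
def ch(x,y=0): e,f=ax(TC); return CO+x*e+y*f
def tochx(P): return np.array([ (np.array(P[:2])-CO)@ax(TC)[0],(np.array(P[:2])-CO)@ax(TC)[1]])
def st():
    s=sensors.read_state(); print("t%.2f"%s["time"],"pos",s["eef_pos"].round(1),"F",s["contact_force"].round(1),"w%.1f"%s["width"]); return s
E
python3 - <<'E'
from h import *
robot.move_ptp([*rk(-20),185],q(TR)); s=st()
for n in("side","top"):
    p,d=capture(n); np.savez(f"{n}1.npz",p=p,d=d)
    cr=p[130:245,220:340] if n=="side" else p[225:310,185:275]
    cv2.imwrite(f"pics/{n}1.png",cv2.resize(cr[:,:,::-1],None,fx=5,fy=5,interpolation=cv2.INTER_CUBIC))
e,f=ax(TR);c=s["eef_pos"]
print(proj("side",[c, [*(c[:2]+47*f),c[2]],[*(c[:2]-47*f),c[2]]]))
E
```

```text
t2.02 pos [499.3 249.3 185. ] F [0.3 0.  0. ] w94.2
[[262.07207698 169.58502368]
 [251.55181172 163.43205042]
 [272.99082278 175.97105572]]
```

View pics/side1.png

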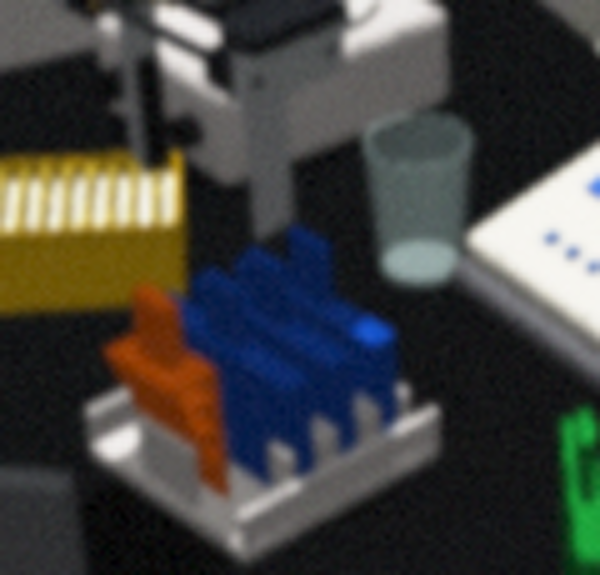

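```bash
cat > ov.py <<'E'
from h import *
import h,sys
def rect(n,img,t,fn,x0,x1,y0,y1,z,u0,v0,k,col):
    P=[[*fn(x,y),z] for x,y in((x0,y0),(x1,y0),(x1,y1),(x0,y1))]
    pts=((proj(n,P)-[u0,v0]+.5)*k-.5)
    cv2.polylines(img,[np.round(pts*16).astype(np.int32)],True,col,1,cv2.LINE_AA,4)
def overlay(n,name,f,out,box,k):
    u0,u1,v0,v1=box
    img=cv2.resize(np.ascontiguousarray(np.load(f)["p"][v0:v1,u0:u1,::-1]),None,fx=k,fy=k,interpolation=cv2.INTER_CUBIC)
    img=np.clip(img.astype(float)*1.3,0,255).astype(np.uint8)
    if name=="rack":
        for x in(-20,12,44):
            rect(n,img,0,rk,x-9,x+9,-63,63,94,u0,v0,k,(0,255,255)); rect(n,img,0,rk,x-4,x+4,-15,15,134,u0,v0,k,(0,0,255))
        rect(n,img,0,rk,-71,-59,-15,15,143,u0,v0,k,(255,0,255)); rect(n,img,0,rk,-83,-50,-30,30,102,u0,v0,k,(255,0,255))
        rect(n,img,0,rk,-75,75,-73,73,0,u0,v0,k,(0,255,0))
    else:
        rect(n,img,0,ch,-14,130,-82,82,0,u0,v0,k,(0,255,0)); rect(n,img,0,ch,-8,124,-76,76,94,u0,v0,k,(0,255,255))
        rect(n,img,0,ch,0,124,-68,68,94,u0,v0,k,(0,0,255))
    cv2.imwrite(out,img); return img
if __name__=="__main__":
    a=overlay("side","rack","side0.npz","pics/a.png",(230,315,165,245),7)
    b=overlay("top","rack","top0.npz","pics/b.png",(185,275,225,310),6)
    c=overlay("side","chamber","side0.npz","pics/c.png",(310,415,250,345),6)
    d=overlay("top","chamber","top0.npz","pics/d.png",(345,440,200,290),6)
E
python3 ov.py
```

```text
(no output)
```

View pics/a.png

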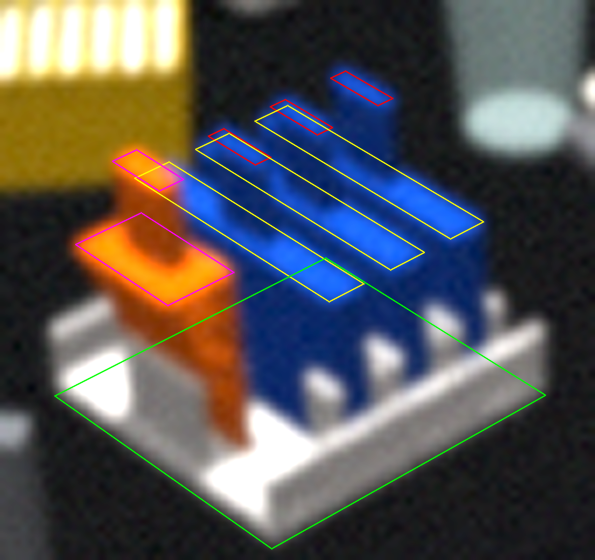

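View pics/b.png

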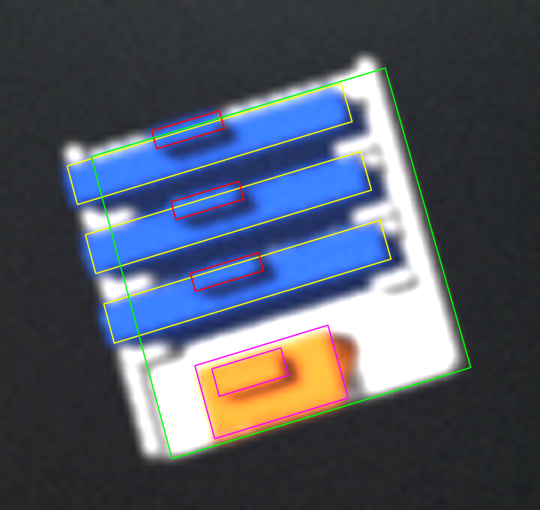

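View pics/c.png

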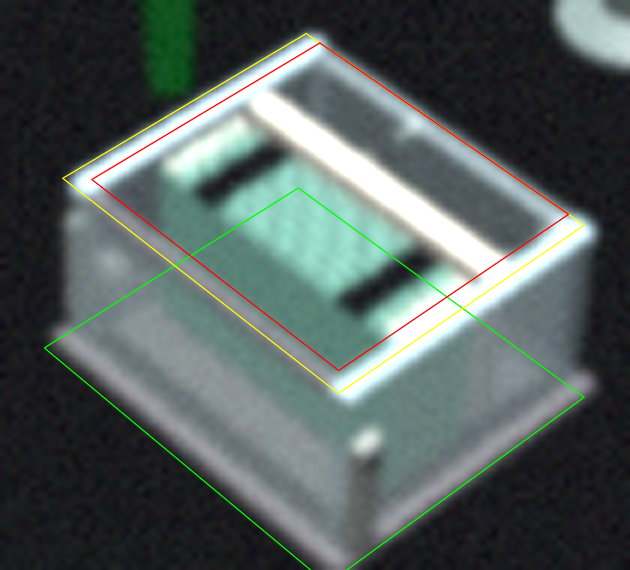

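View pics/d.png

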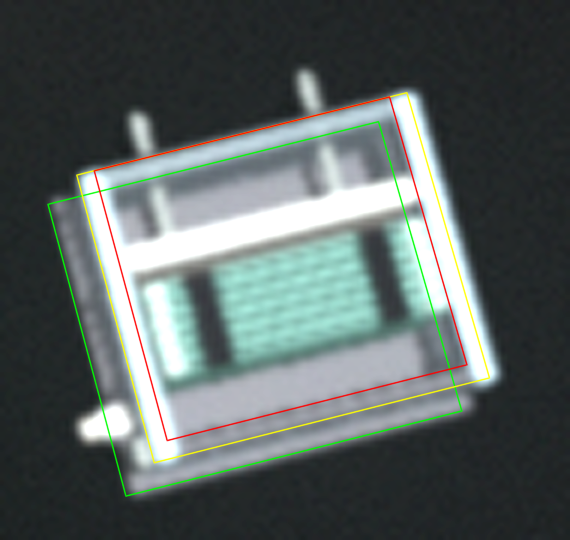

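The side view has the finger tips at about pixels (250,163) and (274,177). Forward kinematics predicts the same, so the side camera can be trusted here. In the overlays the rack fits. The chamber should move about 4 mm towards -y, since the top and side views put it at y = -205 and -210. I'll use -208 and grasp the front block.

```bash
sed -i 's/-203.5/-208.0/; s/257.0\]/256.0]/' h.py; python3 - <<'E'
from h import *
p=rk(-20)
print(robot.servo_line([*p,98],vel=120,force_limit=12)); st()
robot.grasp(30); s=st(); print("rack y offs", (s["eef_pos"][:2]-p)@ax(TR)[1],(s["eef_pos"][:2]-p)@ax(TR)[0])
a,d=capture("side"); np.savez("side2.npz",p=a,d=d)
cv2.imwrite("pics/side2.png",cv2.resize(a[130:245,220:340,::-1],None,fx=5,fy=5,interpolation=cv2.INTER_CUBIC))
E
```

```text
False
t3.00 pos [500.  247.5  98.6] F [-0.4  0.2  0.7] w93.8
t4.00 pos [499.5 247.3  97.9] F [-0.1  0.8 -1. ] w30.0
rack y offs 0.008751575142856951 -0.05670703604721953
```

View pics/side2.png

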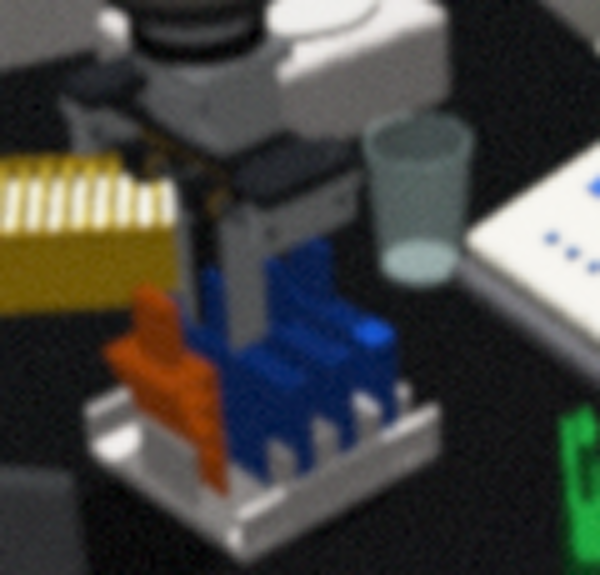

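The fingers are shut on the front block's tab at about (245,300) in the crop, 30.0 mm wide as the tab should be. I'll lift it and carry it over the chamber.

```bash
python3 - <<'E'
from h import *
robot.servo_line([*rk(-20),252],vel=180)
robot.move_ptp([*ch(13.5),252],q(TC)); st()
robot.servo_line([*ch(13.5),192],vel=120); st()
for n,b in(("side",(290,430,180,345)),("top",(345,440,200,290))):
    a,d=capture(n); np.savez(n+"3.npz",p=a,d=d)
    cv2.imwrite(f"pics/{n}3.png",cv2.resize(a[b[2]:b[3],b[0]:b[1],::-1],None,fx=3.6 if n=="side" else 6,fy=3.6 if n=="side" else 6,interpolation=cv2.INTER_CUBIC))
W=cloud("side",np.load("side3.npz")["d"]);p=np.load("side3.npz")["p"].astype(int)
m=(p[...,2]>p[...,0]+50)&(p[...,2]>p[...,1]+30)&(abs(W[...,0]-515)<60)&(abs(W[...,1]+205)<90)&(W[...,2]>60)
Q=W[m];print(len(Q))
l=np.array([tochx(x) for x in Q]); print(np.percentile(l,[1,5,50,95,99],axis=0).round(1), np.percentile(Q[:,2],[1,5,50,95,99]).round(1))
E
```

```text
t6.72 pos [ 515.1 -203.8  251.8] F [ 0.5 -0.3 -2.2] w29.4
t7.37 pos [ 515.  -205.   192.4] F [ 0.9  0.1 -1.2] w29.7
1447
[[  2.4 -65.3]
 [  3.  -64. ]
 [  5.2  -8.1]
 [ 15.9  51.9]
 [ 19.8  57.8]] [113.8 118.1 162.9 207.  228.7]
```

View pics/side3.png

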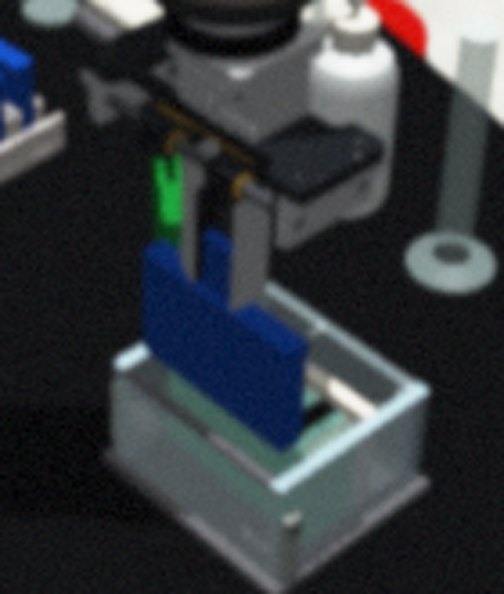

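View pics/top3.png

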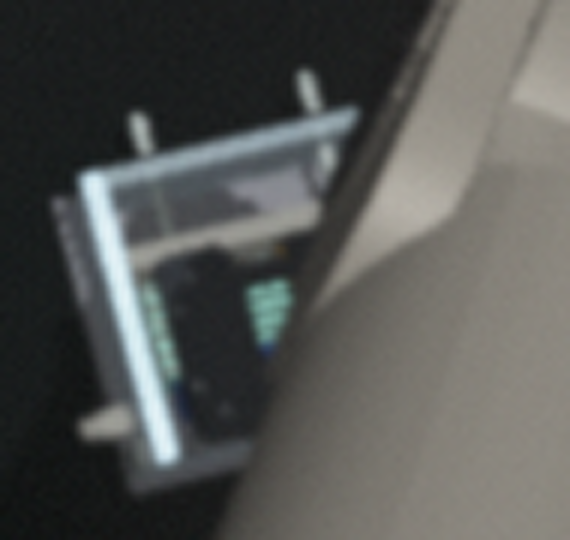

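The side view shows the block upright just above the chamber mouth. Its cloud puts the front face at x≈5 and the -y end at -64, as planned (4.5 and -63). I'll lower it in.

```bash
python3 - <<'E'
from h import *
hit=robot.servo_line([*ch(13.5),104],vel=80,force_limit=6); print(hit); s=st()
if not hit:
    hit=robot.servo_line([*ch(13.5),96],vel=25,force_limit=5); print(hit); st()
a,d=capture("side"); np.savez("side4.npz",p=a,d=d)
cv2.imwrite("pics/side4.png",cv2.resize(a[180:345,290:430,::-1],None,fx=3.6,fy=3.6,interpolation=cv2.INTER_CUBIC))
E
```

```text
False
t8.72 pos [ 515.  -205.1  104.4] F [-0.2  0.6 -0.7] w29.7
True
t9.03 pos [ 515.  -204.9   97.5] F [1.2 0.3 1.1] w29.8
```

View pics/side4.png

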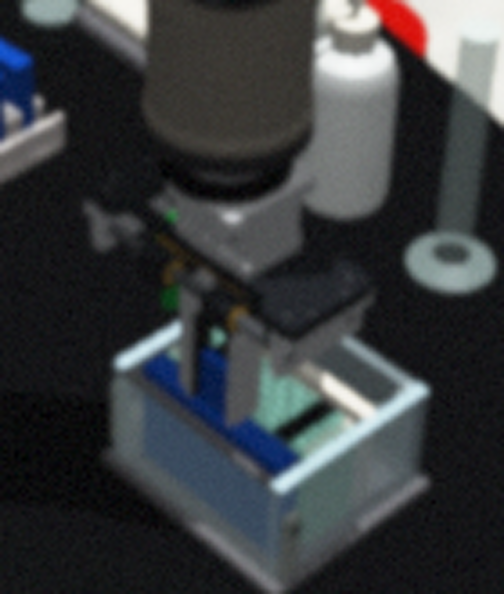

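The block stands on the chamber floor between the front wall and the pack, with its top at about (220,410). Now I'll push it back.

```bash
python3 - <<'E'
from h import *
e=ax(TC)[0]
robot.servo_line([*ch(13.5),98.2],vel=20); robot.pause(0.1); s=st(); f0=s["contact_force"][:2]@e
x=13.5
while x<56:
    x+=4
    hit=robot.servo_line([*ch(x),98.2],vel=25,force_limit=10)
    s=sensors.read_state(); f=s["contact_force"][:2]@e-f0
    print("%.1f"%x,hit,"pos",tochx(s["eef_pos"]).round(2),"f %.1f"%f,"F",s["contact_force"].round(1),"t%.2f"%s["time"])
    if hit or f<-8: break
E
```

```text
t9.43 pos [ 514.5 -205.    98.1] F [-0.1 -0.  -1.6] w29.7
17.5 False pos [17.67  0.04] f 0.0 F [-0.  -0.2 -1.4] t9.74
21.5 False pos [2.167e+01 2.000e-02] f 0.0 F [-0.1  0.2 -1.8] t10.05
25.5 False pos [25.76  0.  ] f -0.3 F [-0.3 -0.4 -2.1] t10.36
29.5 True pos [26.55  0.15] f -0.9 F [-1.1  0.8  1.9] t10.57
```

```bash
python3 - <<'E'
from h import *
e=ax(TC)[0]
for x in (27,27.5,28,28.5,29,30,31,32):
    hit=robot.servo_line([*ch(x),98.2],vel=12,force_limit=12)
    s=sensors.read_state(); f=s["contact_force"][:2]@e
    print("%.1f"%x,hit,"pos",tochx(s["eef_pos"]).round(2),"z%.1f"%s["eef_pos"][2],"f %.1f"%f,"F",s["contact_force"].round(1),"M",s["moment"].round(2),"t%.2f"%s["time"])
    if hit or f<-9: break
a,d=capture("side"); np.savez("side5.npz",p=a,d=d)
cv2.imwrite("pics/side5.png",cv2.resize(a[240:345,310:430,::-1],None,fx=5,fy=5,interpolation=cv2.INTER_CUBIC))
E
```

```text
27.0 False pos [26.75  0.03] z98.1 f -1.7 F [-1.7 -0.4 -0.8] M [-0.1   0.64 -0.07] t10.82
27.5 False pos [26.83  0.  ] z98.1 f -5.0 F [-4.9 -0.9 -1. ] M [-0.21  1.28 -0.02] t11.07
28.0 False pos [26.85 -0.  ] z97.9 f -6.3 F [-6.4 -0.4  1.7] M [-0.32  1.88 -0.06] t11.32
28.5 False pos [26.9   0.03] z97.8 f -9.0 F [-8.9 -1.5  1. ] M [-0.42  2.3   0.  ] t11.57
```

View pics/side5.png

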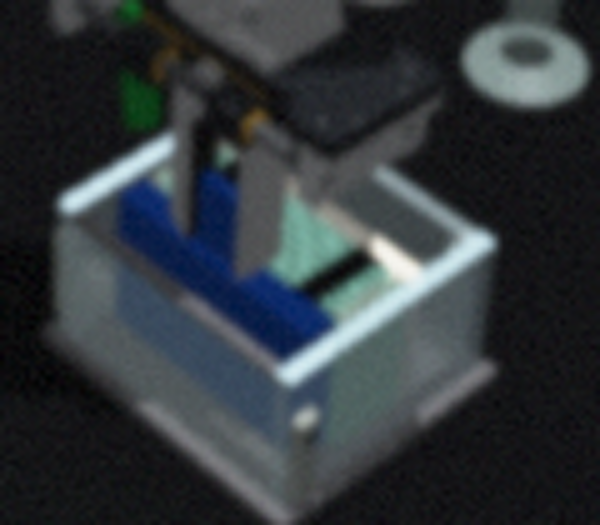

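The force climbs to 9 N while the position holds at 26.9, so the pack is hard against the stop (face ≈ 78). The gap left is about 18 mm, so one block is enough. In the picture the block is back against the pack and upright. I'll release it and fetch the wedge.

```bash
python3 - <<'E'
from h import *
robot.servo_line([*ch(27.2),98.2],vel=20); st()
robot.open_jaws(); st()
robot.servo_line([*ch(27.2),160],vel=120)
robot.servo_line([*ch(27.2),215],vel=180)
robot.move_ptp([*rk(-65),180],q(TR)); st()
for n,b in(("side",(290,430,180,345)),("side",(220,340,130,245)),("top",(345,440,200,290))):
    a,d=capture(n); np.savez(n+"6.npz",p=a,d=d); k=3.6 if b[0]==290 else 5
    cv2.imwrite(f"pics/{n}6_{b[0]}.png",cv2.resize(a[b[2]:b[3],b[0]:b[1],::-1],None,fx=k,fy=k,interpolation=cv2.INTER_CUBIC))
f=np.load("top6.npz");p=f["p"].astype(int);W=cloud("top",f["d"])
m=(p[...,2]>p[...,0]+50)&(p[...,2]>p[...,1]+30)&(abs(W[...,0]-525)<60)&(abs(W[...,1]+205)<90)
for z in(94,134):
    Q=W[m&(abs(W[...,2]-z)<6)]
    if len(Q)>5: r=cv2.minAreaRect(Q[:,:2].astype(np.float32)); print(z,len(Q),r,tochx(r[0]))
E
```

```text
t11.87 pos [ 527.7 -202.1   98.1] F [-5.  -2.2 -0.9] w29.9
t12.95 pos [ 528.  -202.    98.2] F [ 0.1 -1.5 -0.3] w93.9
t15.71 pos [456.8 234.2 180. ] F [0.9 0.1 0. ] w93.8
94 272 ((526.38037109375, -198.38339233398438), (19.491844177246094, 125.62767028808594), 12.864670753479004) [26.39397047  3.85620692]
134 39 ((525.81103515625, -198.5580291748047), (7.594475746154785, 30.125951766967773), 12.541672706604004) [25.80007699  3.81225275]
```

View pics/side6_290.png

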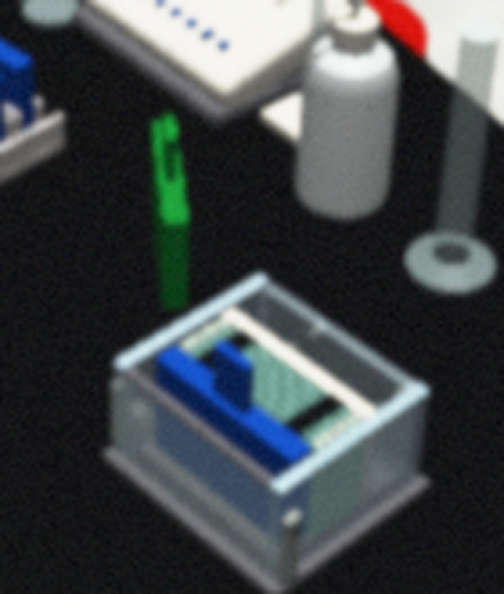

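View pics/side6_220.png

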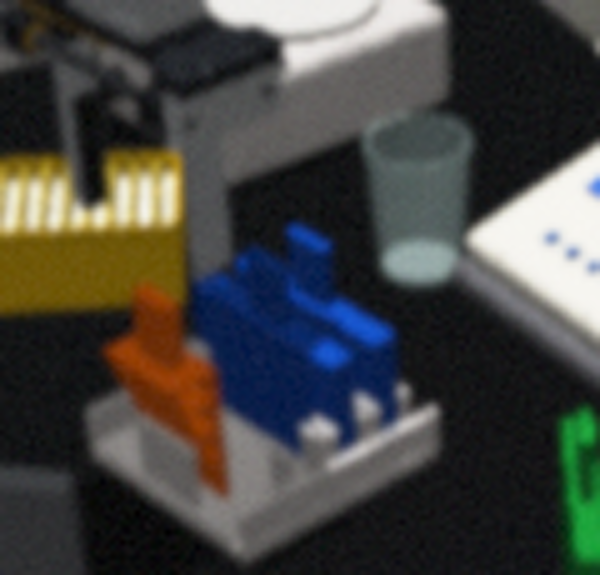

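View pics/top6_345.png

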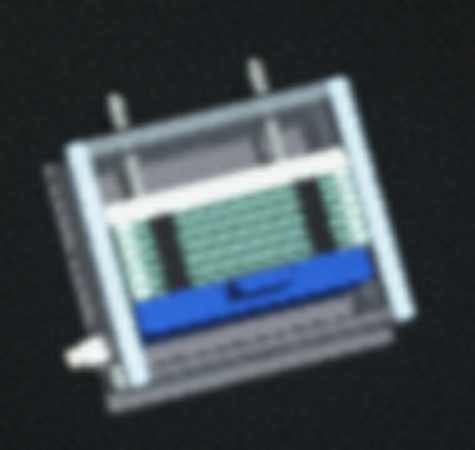

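The block stands upright against the pack: the top view puts its centre at x≈26, y≈1 in the chamber's frame. The other two blocks are untouched in the rack. Now I'll grasp the wedge's handle.

```bash
python3 - <<'E'
from h import *
p=rk(-65)
hit=robot.servo_line([*p,107],vel=100,force_limit=12); print(hit); st()
robot.grasp(45); s=st()
if not hit and 27<s["width"]<33:
    robot.servo_line([*p,130],vel=60); robot.servo_line([*p,252],vel=180)
    robot.move_ptp([*ch(-2),252],q(TC)); st()
    robot.servo_line([*ch(-2),200],vel=120); st()
    for n,b in(("side",(290,430,180,345)),):
        a,d=capture(n); np.savez(n+"7.npz",p=a,d=d)
        cv2.imwrite(f"pics/{n}7.png",cv2.resize(a[b[2]:b[3],b[0]:b[1],::-1],None,fx=3.6,fy=3.6,interpolation=cv2.INTER_CUBIC))
    p=a.astype(int);W=cloud("side",d)
    m=(p[...,0]>p[...,2]+60)&(p[...,0]>90)&(abs(W[...,0]-500)<60)&(abs(W[...,1]+205)<70)
    Q=W[m];l=np.array([tochx(x) for x in Q]); print(len(Q))
    for z in range(105,240,10):
        k=abs(Q[:,2]-z)<5
        if k.sum()>3: print(z,k.sum(),np.percentile(l[k],[3,50,97],axis=0).round(1).tolist())
E
```

```text
False
t16.74 pos [456.6 235.2 107.4] F [ 0.2 -0.2  0.1] w93.8
t17.74 pos [456.3 235.2 107. ] F [ 0.4  0.4 -0.5] w30.1
t20.73 pos [ 499.9 -207.4  251.7] F [-0.6 -0.3  0.4] w29.9
t21.32 pos [ 499.7 -208.6  200.3] F [ 0.8  0.2 -2.2] w29.8
736
115 14 [[4.3, -31.2], [5.9, -11.8], [8.3, 18.3]]
125 41 [[1.7, -31.5], [3.7, -17.0], [11.1, 19.8]]
135 50 [[-2.1, -31.7], [0.8, -16.0], [11.2, 18.4]]
145 40 [[-5.7, -31.9], [-3.2, -20.9], [10.5, 19.8]]
155 63 [[-8.8, -31.1], [-5.0, -21.5], [10.6, 14.9]]
165 50 [[-11.9, -32.3], [-10.1, -15.1], [9.9, 20.4]]
175 75 [[-15.5, -31.3], [-7.1, -22.9], [10.4, 17.9]]
185 48 [[-18.9, -32.5], [-16.3, -13.4], [10.9, 21.9]]
195 209 [[-21.3, -31.6], [-12.1, -12.5], [9.3, 25.8]]
205 34 [[-12.1, -21.7], [-9.4, -0.7], [-7.8, 16.8]]
215 29 [[-11.7, -29.6], [-9.0, -3.3], [-4.7, 9.1]]
225 26 [[-11.1, -9.3], [-9.2, -0.7], [-7.4, 8.1]]
235 52 [[-10.0, -8.3], [-7.0, 2.0], [2.0, 13.6]]
```

View pics/side7.png

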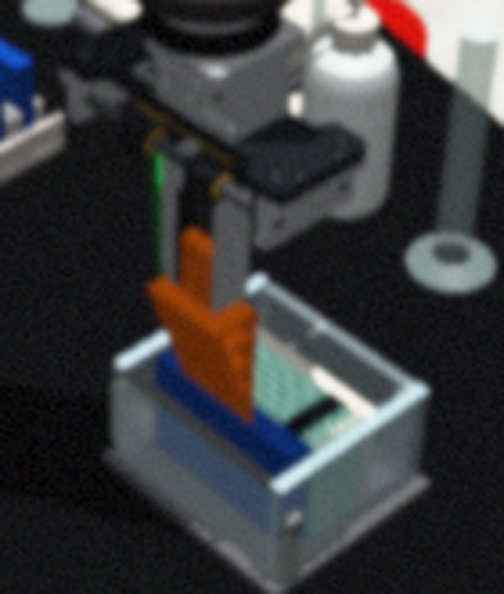

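The side view shows the wedge upright over the gap at about (230,415), sloping side to the front wall, flat face at x≈11–13. I'll lower it partway, move it back against the block, then press down.

```bash
python3 - <<'E'
from h import *
e=ax(TC)[0]
def rep(t):
    s=sensors.read_state(); print(t,"pos",tochx(s["eef_pos"]).round(2),"z%.2f"%s["eef_pos"][2],"fx %.1f"%(s["contact_force"][:2]@e),"F",s["contact_force"].round(1),"w%.1f"%s["width"],"t%.2f"%s["time"]); return s
h=robot.servo_line([*ch(-2),165],vel=70,force_limit=5); rep(h)
h=robot.servo_line([*ch(8),165],vel=15,force_limit=4); s=rep(h)
robot.pause(.2); rep("")
E
```

```text
False pos [-2.14 -0.26] z164.98 fx 0.2 F [ 0.3 -0.4 -1. ] w29.5 t22.02
True pos [2.06 0.13] z164.80 fx 0.2 F [ 0.3 -0.2 -1.3] w29.4 t22.43
 pos [1.89 0.3 ] z164.62 fx 0.1 F [ 0.   0.2 -0.5] w29.6 t22.63
```

```bash
python3 - <<'E'
from h import *
e=ax(TC)[0]
def rep(t):
    s=sensors.read_state(); print(t,"pos",tochx(s["eef_pos"]).round(2),"z%.2f"%s["eef_pos"][2],"fx %.1f"%(s["contact_force"][:2]@e),"F",s["contact_force"].round(1),"M",s["moment"].round(2),"w%.1f"%s["width"],"t%.2f"%s["time"]); return s
X=2.0
h=robot.servo_line([*ch(X),112],vel=20,force_limit=7); s=rep(h); robot.pause(.2); s=rep("")
z=s["eef_pos"][2]
for i in range(8):
    z-=0.7
    h=robot.servo_line([*ch(X),z],vel=8,force_limit=15); s=rep("%s %.1f"%(h,z))
    if s["contact_force"][2]>9: break
E
```

```text
True pos [2.32 0.05] z142.86 fx 4.0 F [ 4.2 -0.8 -5.1] M [-0.35 -0.96  0.01] w29.9 t23.92
 pos [2.27 0.12] z142.91 fx 5.0 F [ 5.4 -1.3 -5.8] M [-0.5  -1.28  0.04] w29.7 t24.12
True 142.2 pos [ 2.63 -0.08] z142.55 fx 0.2 F [-0.1  1.4  6.5] M [0.18 0.34 0.01] w29.9 t24.32
True 141.5 pos [ 2.71 -0.16] z142.35 fx -0.1 F [-0.3  0.8  7.4] M [0.21 0.35 0.02] w29.6 t24.53
True 140.8 pos [ 2.85 -0.22] z142.14 fx 0.5 F [ 0.6 -0.2  6.9] M [ 0.13  0.53 -0.04] w29.5 t24.74
True 140.1 pos [ 2.96 -0.21] z142.00 fx 1.3 F [1.2 0.6 6.8] M [0.26 0.52 0.02] w29.8 t24.95
True 139.4 pos [ 3.03 -0.27] z141.94 fx 0.1 F [0.1 0.2 6.9] M [0.18 0.55 0.01] w29.7 t25.16
True 138.7 pos [ 3.06 -0.28] z141.89 fx 0.3 F [0.  1.4 7.3] M [ 0.1   0.63 -0.03] w29.9 t25.38
True 138.0 pos [ 3.15 -0.31] z141.82 fx -0.4 F [-0.6  1.2  7. ] M [ 0.13  0.56 -0.01] w29.9 t25.62
True 137.3 pos [ 3.18 -0.32] z141.79 fx 0.6 F [0.4 0.9 7.1] M [ 0.2   0.57 -0.01] w29.3 t25.86
```

```bash
python3 - <<'E'
from h import *
e=ax(TC)[0]
def rep(t):
    s=sensors.read_state(); print(t,"pos",tochx(s["eef_pos"]).round(2),"z%.2f"%s["eef_pos"][2],"fx %.1f"%(s["contact_force"][:2]@e),"F",s["contact_force"].round(1),"M",s["moment"].round(2),"w%.1f"%s["width"],"t%.2f"%s["time"]); return s
z=141.8
for i in range(14):
    z-=0.3
    robot.servo_line([*ch(3.1,-.2),z],vel=6); s=rep("%.1f"%z)
    if s["contact_force"][2]>14.5: break
robot.pause(.8); rep("hold")
for n,b in(("side",(290,430,180,345)),("top",(345,440,200,290))):
    a,d=capture(n); np.savez(n+"8.npz",p=a,d=d); k=3.6 if n=="side" else 5
    cv2.imwrite(f"pics/{n}8.png",cv2.resize(a[b[2]:b[3],b[0]:b[1],::-1],None,fx=k,fy=k,interpolation=cv2.INTER_CUBIC))
rep("hold")
E
```

```text
141.5 pos [ 3.16 -0.27] z141.76 fx 0.1 F [ 0.2 -0.4  6.9] M [ 0.12  0.43 -0.02] w29.4 t26.11
141.2 pos [ 3.22 -0.32] z141.76 fx -0.9 F [-1.5  2.5 12.9] M [ 0.41  0.99 -0.01] w29.6 t26.36
140.9 pos [ 3.25 -0.34] z141.68 fx -1.9 F [-2.6  2.6 18.8] M [ 0.68  1.38 -0.  ] w29.7 t26.61
hold pos [ 3.24 -0.35] z141.69 fx -1.9 F [-2.4  2.1 18.5] M [ 0.7   1.36 -0.04] w30.1 t27.41
hold pos [ 3.27 -0.36] z141.69 fx -2.0 F [-2.6  2.4 18.2] M [ 0.67  1.36 -0.04] w29.9 t27.51
```

View pics/side8.png

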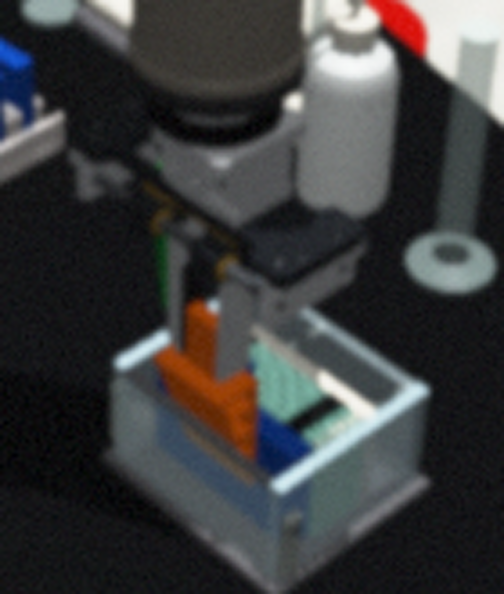

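```bash
python3 - <<'E'
from h import *
f=np.load("side8.npz");p=f["p"].astype(int);W=cloud("side",f["d"])
near=(abs(W[...,0]-515)<60)&(abs(W[...,1]+205)<90)
m=(p[...,2]>p[...,0]+40)&(p[...,2]>p[...,1]+30)&near&(abs(W[...,2]-94)<8)
Q=W[m];l=np.array([tochx(x) for x in Q]);print("block top",len(Q),np.median(Q[:,2]).round(1),np.percentile(l,[3,50,97],axis=0).round(1).tolist())
m=(p[...,0]>p[...,2]+60)&(p[...,0]>90)&near
Q=W[m];l=np.array([tochx(x) for x in Q])
for z in(105,115,125,135,145,155,165,175):
    k=abs(Q[:,2]-z)<5
    if k.sum()>3: print(z,k.sum(),np.percentile(l[k],[3,50,97],axis=0).round(1).tolist())
E
```

```text
block top 127 93.8 [[16.3, -63.5], [23.7, -45.6], [35.1, -24.1]]
105 46 [[-7.0, -32.6], [-4.4, -20.2], [15.2, 16.5]]
115 64 [[-10.0, -31.9], [-4.8, -23.4], [14.9, 19.6]]
125 45 [[-13.3, -32.1], [-11.4, -18.2], [14.4, 16.0]]
135 192 [[-16.2, -31.5], [-7.3, -11.3], [13.2, 24.6]]
145 37 [[-15.2, -28.2], [-4.8, -2.3], [0.4, 15.7]]
155 25 [[-6.5, -28.4], [-4.0, -0.2], [-1.4, 10.2]]
165 24 [[-5.4, -13.7], [-4.1, -1.9], [-2.8, 7.8]]
175 53 [[-5.4, -12.0], [-2.7, 0.3], [4.4, 11.9]]
```

View pics/top8.png

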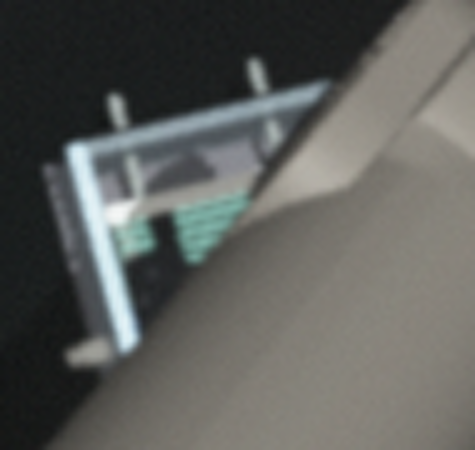

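The top view is mostly blocked by the arm, but the pack still sits against the stop. The side cloud puts the block top at 93.8 mm (expected 94), y end at -63.5. The wedge is within a few hundredths of a radian of upright, with its foot about 46 mm up. The push is steady at 18 N, so I'm handing in.

```bash
python3 - <<'E'
from h import *
st(); ticket.finish_job(); st()
E
```

```text
t27.51 pos [ 504.8 -207.6  141.7] F [-2.6  2.4 18.2] w29.9
the job is handed in; nothing more can be done
the job is handed in; nothing more can be done
```

The job is handed in with one block placed and the wedge jammed tight. It took 27.5 s of the 72 s, and no verdict was reported.

**Block:** I stood one filler block (the front one in the rack) in front of the pack and pushed until the back stop held it. The force climbed to 9 N with no further travel. That left a gap of about 17–18 mm, narrow enough for the wedge, so the other two blocks stayed in the rack.

**Wedge:** It bit with its foot about 46 mm above the chamber's underside, well clear of the 12 mm floor. I handed in still gripping the handle and pressing down with a steady 18 N.

**Last checks:**
- **Block height:** its top is at 93.8 mm against 94 mm expected.
- **Wedge tilt:** the sloping face reads about 0.03 rad off upright. The flat face reads up to about 0.07 rad, which I put down to image noise; the limit is 0.12 rad.
- **Camera disagreement:** the two cameras disagreed by about 5 mm in y. I used a value between them, leaning towards the side camera, which matched the robot's own finger positions. The block and wedge went in without binding.
- **Not measured:** the side forces on the block and chamber can't be read directly. During the press-down the push on the wedge briefly passed 20 N (about 22 N by my estimate) as the force limit stopped the moves.

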